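Put the ultrasound probe back on its raised rest

TASK

Pick up the wireless ultrasound probe with the broad blue head and lay it in the two narrow saddles of the raised rest, flat and centred, with its blue head beyond the blue saddle. Set it down without dropping it, let go, and leave the other probe, with the thin black tip, where it lies.

Things in the scene. Friction and masses are not known exactly. Their poses are not given: they have to be found in the camera images.
- probe_mid (a point): Grip point of the wanted probe, mid-handle, 17 mm above the table it lies on, near its centre of mass (0.24 kg). x runs along the handle to the head, z up. White handle 34 mm wide (y), 34 high, from 75 mm behind this point to 58 ahead; then the blue head, 27 long, 56 wide, 28 high. Grip across the width here.
- probe_head (a point): Centre of the same probe's broad blue head, 71.5 mm ahead of probe_mid along the handle, at the same height.
- seat (a point): Fixed rest: white foot 120 x 90 mm, column, two upright saddles. Point midway between them at floor level, 100 mm above the table; x from white to blue saddle, z up. Saddles 38 mm either side along x, 8 thick; open between, down to a crossbar 42 below. Floors 44 wide (y), lips flare at 45 deg to 15 above, 84 wide. A seated probe has probe_mid 17 mm above this point, x the same way.
- other_probe (a point): Middle of the handle of the other probe, which must be left alone: the same white handle, but a thin round black tip 25 mm across and 35 mm long in place of the broad blue head. x points towards its tip. It lies on the table 17 mm below this point, beside the wanted probe on either side.

How it is judged:
By the outcome, as a careful person would: the job done as asked, in the order asked, and still so for the second after the job is handed in, with the robot touching nothing.
It also fails if it takes over 38 s, if anything falls off the work surface, if the arm or the gripper's body presses on something with over 40 N, if the wrist force passes 120 N, or if a joint passes its speed limit or range.

ROBOT

A 6-joint arm with a two-finger parallel gripper is mounted at the origin on the work surface. World frame = base frame: x ahead of the robot, y to its left, z up, the work surface at z = 0. Lengths are in m, angles in rad, forces in N, time in s.
With the tool pointing down it reaches from about 0.2 to 0.875 m from the base axis. Payload 3.4 kg.
Tool frame: the origin (TCP) lies between the finger pads; the fingertips stand 25 mm ahead of it and the grasp point (between the pads) lies 6 mm ahead of it (r.nose_length is the z of the fingertips in the tool frame, in m); z points along the fingers, y is the line along which they close (so a half turn about z gives the same grasp; the last joint's range is limited). The gripper opens to 94 mm and grips with 3 to 60 N. Pads are 16 mm wide; open, the fingers measure 119 mm over their backs; the gripper's body (75 mm by 177 mm) begins 78 mm behind the grasp point.
Start: joints at [-1.335, 0.276, 1.505, -0, 1.361, -0.121], TCP at [0.201, -0.539, 0.23] pointing down, gripper open.
Joint ranges: [-2.89, 2.89], [-0.75, 2.08], [0.22, 2.7], [-1.18, 4.32], [0.11, 2.71], [-2.7, 2.7]. Speed limits (rad/s): [2.57, 2.57, 3.14, 3.14, 3.14, 3.14].

INTERFACE

Orientations are given as a unit quaternion [w, x, y, z].
In Python, from plant import r, gripper_to, inverse_kinematics, vision, models, telemetry gives the robot as it stands. Calls block until the motion is done:
- r.move_to(position, orientation): joint-space move of the TCP to a pose.
- r.move_l(position, rot=None, vel=0.15, guard=None): straight line of the TCP; rot=None keeps the orientation; vel is the mean speed in m/s. With guard (N) it stops when the force on the tool has changed by that much, and returns True; else False.
- r.movej(angles): joint-space move.
- gripper_to(opening, f_grip=None): finger opening in m; f_grip is the grip in N (None keeps the last); returns when the fingers have stopped.
- r.hold(seconds).
- inverse_kinematics(position, orientation): joint angles nearest the present ones, or None.
- vision.snapshot(name): name is "scene" or "top" or "wrist"; returns the picture (384x512x3 uint8, red, green, blue); there is no depth.
- vision.get_calibration(name): a dict with "fx", "fy", "cx", "cy" (pixels), "D" ([k1, k2, p1, p2, k3] as OpenCV has them; the pictures are not rectified), "position" and "orientation" of the camera in the world. Camera axes: x right, y down, z forward; pixel columns grow to the right and rows downward; lengths in m; the calibration is good to about 2 mm. A picture is of the moment at which its call begins: read the wrist's pose just before it. get_calibration takes no time and is no camera call; for the wrist camera it gives the pose at the moment of the call.
A pose or a line that the arm cannot do raises r.PlanningError and nothing moves.
- r.sign_off(): hands the job in; it is judged then, once.
Trained networks look in the newest picture that a camera, given by its name, has taken for a name from the list of things; names that differ only in an ending like _2 or _b are one class to them, and where a whole thing is asked for, a point or a joint stands for the part that bears it (a point fixed in the world has none). Each returns a list of dicts, best first, with "score" (0 to 1); they miss things now and then, are a little off and sometimes report something else, mostly with a low value. They report only what shows in the picture. A call takes as long as a camera call.
- models.boxes_of(thing, camera): "at" ([x, y, z] in m, in world coordinates, good to about 4 mm: the middle of the surface that is visible of it).
- models.regions_of(thing, camera): "pixels" (384x512 bool, what is visible of it).
- models.mark_of(thing, camera): "at" ([x, y, z] in m, in world coordinates, good to about 4 mm: a listed point, or the origin of a listed thing).
Readings, each from a call of its own:
- telemetry.current_t(): time.
- telemetry.current_joints(): joint angles.
- telemetry.current_dq(): joint speeds.
- telemetry.current_joint_efforts(): joint torques, N m.
- telemetry.current_ee_pos(): TCP position.
- telemetry.current_tool_rot(): TCP orientation.
- telemetry.current_wrist_force(): force on the tool from outside, world axes, zero at the start.
- telemetry.current_torque(): the same for the moment, N m.
- telemetry.current_opening(): finger opening in m.
- telemetry.current_finger_force(): force on a finger pad.
Only numpy, scipy, OpenCV 4.12 (cv2) and the standard library are available. Lean on these libraries where they do the work, as an engineer would, in place of code of your own. Each camera call takes 0.05 s, during which the arm holds its last target. There are 200 camera calls.

## Working session

There is one attempt and no reset: what is moved stays moved. The work goes in short steps, each a Python script; the robot and the scene stay as the last script left them, time stands still between calls to the robot, and variables do not carry over. Pictures are saved under pics/ and viewed, at most 10 in all, crops included, and the job is handed in when it is done.

```bash
mkdir -p pics; python3 - <<'E'
from plant import r, vision, models, telemetry
import cv2, numpy as np
for c in ["top","scene"]:
    im=vision.snapshot(c); cv2.imwrite(f"pics/a_{c}.png",im[:,:,::-1])
    for n in ["probe_mid","probe_head","seat","other_probe"]:
        print(c,n,[(np.round(d["at"],4).tolist(),round(d["score"],2)) for d in models.mark_of(n,c)][:3])
    k=vision.get_calibration(c); print(k)
print(telemetry.current_t())
E
```

```text
top probe_mid [([0.5571, -0.2565, 0.0145], 0.89)]
top probe_head [([0.6343, -0.2792, 0.0174], 0.56)]
top seat [([0.525, 0.24, 0.0994], 0.89)]
top other_probe [([0.5726, -0.0342, 0.0202], 0.88)]
{'fx': 356.31585619939193, 'fy': 356.31585619939193, 'cx': 253.44464223838287, 'cy': 190.42511988201568, 'D': array([-0.04049832,  0.        ,  0.        ,  0.        ,  0.        ]), 'position': array([0.46434122, 0.00344536, 0.89768393]), 'orientation': array([ 0.0424253 , -0.6978641 ,  0.71367143, -0.04311479])}
scene probe_mid [([0.5635, -0.2544, 0.0177], 0.56)]
scene probe_head [([0.6336, -0.2801, 0.0164], 0.71)]
scene seat []
scene other_probe [([0.571, -0.0324, 0.0157], 0.66)]
{'fx': 390.8312567277158, 'fy': 390.8312567277158, 'cx': 254.13704335376153, 'cy': 193.77285035012676, 'D': array([-0.02676096,  0.        ,  0.        ,  0.        ,  0.        ]), 'position': array([0.94282257, 0.312751  , 0.75794841]), 'orientation': array([-0.13882279,  0.38465616,  0.86528824, -0.28990366])}
0.5
```

View pics/a_top.png

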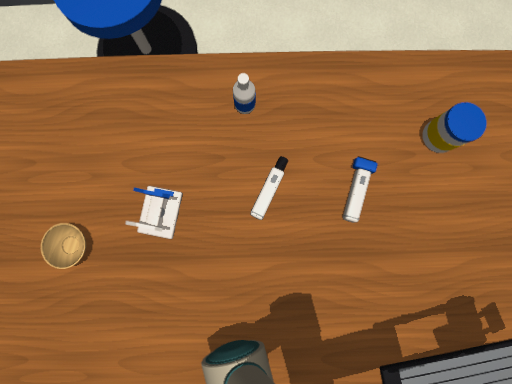

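View pics/a_scene.png

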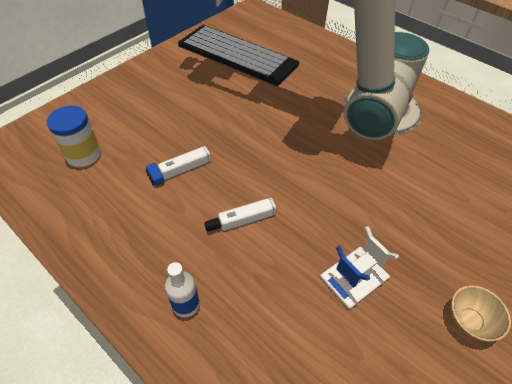

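The top picture shows the wanted probe with its blue head at (365,165) and its rear end at (352,218). The thin-tipped probe lies at (270,190). The rest has its blue saddle at about (154,192) and its white one at about (148,226), so its x axis points roughly along world +x. The network marks agree with this. Next I'll look closer with the wrist camera.

```bash
cat > h.py <<'E'
from plant import r, gripper_to, inverse_kinematics, vision, models, telemetry
import numpy as np, cv2
from scipy.spatial.transform import Rotation as R
def quat(yaw):
    return (R.from_euler('z',yaw)*R.from_euler('x',np.pi)).as_quat()[[3,0,1,2]]
def camR(k): return R.from_quat(np.asarray(k["orientation"])[[1,2,3,0]]).as_matrix()
def K(k): return np.array([[k["fx"],0,k["cx"]],[0,k["fy"],k["cy"]],[0,0,1]])
def to_world(px,k,z):
    u=cv2.undistortPoints(np.float64(px).reshape(-1,1,2),K(k),k["D"]).reshape(-1,2)
    d=np.c_[u,np.ones(len(u))]@camR(k).T
    return k["position"]+d*((z-k["position"][2])/d[:,2])[:,None]
def to_px(P,k):
    M=camR(k).T
    return cv2.projectPoints(np.float64(P).reshape(-1,1,3),cv2.Rodrigues(M)[0],-M@k["position"],K(k),k["D"])[0].reshape(-1,2)
E
python3 - <<'E'
from h import *
q=telemetry.current_tool_rot(); Rt=R.from_quat(np.array(q)[[1,2,3,0]]).as_matrix()
k=vision.get_calibration("wrist"); p=telemetry.current_ee_pos()
print("tool",Rt.round(3).tolist(),"cam in tool",(Rt.T@(k["position"]-p)).round(4),(Rt.T@camR(k)).round(3).tolist(),k["fx"])
for P,z0 in [((.5571,-.2565,.15),-.3),((.525,.24,.3),0)]:
    for y in (0,np.pi):
        print(P,z0+y,inverse_kinematics(P,quat(z0+y)))
E
```

```text
tool [[0.937, 0.349, 0.0], [0.349, -0.937, 0.0], [0.0, 0.0, -1.0]] cam in tool [ 0.0816 -0.0006 -0.1547] [[-0.0, -0.961, -0.276], [1.0, -0.001, 0.002], [-0.002, -0.276, 0.961]] 309.02265572785336
(0.5571, -0.2565, 0.15) -0.3 [-5.44884195e-01  3.85230916e-01  1.54595303e+00 -4.44089210e-16
  1.21040871e+00  1.32591213e+00]
(0.5571, -0.2565, 0.15) 2.8415926535897933 [-0.54488419  0.38523092  1.54595303  0.          1.21040871 -1.81568052]
(0.525, 0.24, 0.3) 0 [ 3.08262649e-01  2.49636029e-01  1.37181911e+00 -4.44089210e-16
  1.52013752e+00  1.87905898e+00]
(0.525, 0.24, 0.3) 3.141592653589793 [ 0.30826265  0.24963603  1.37181911  0.          1.52013752 -1.26253368]
```

```bash
python3 - <<'E'
from h import *
import pickle
for n,P,y,pts in [("seat",(.525,.24,.27),0.,["seat"]),("probe",(.557,-.257,.2),-.3,["probe_mid","probe_head"])]:
    r.move_to(P,quat(y))
    k=vision.get_calibration("wrist"); im=vision.snapshot("wrist")
    for c in pts: print(c,[(np.round(d["at"],4).tolist(),round(d["score"],2)) for d in models.mark_of(c,"wrist")][:3])
    reg=models.regions_of(pts[0],"wrist")
    pickle.dump((k,im,[x["pixels"] for x in reg]),open(n+".pkl","wb"))
    cv2.imwrite(f"pics/w_{n}.png",im[:,:,::-1]); print(telemetry.current_t(),len(reg))
E
```

```text
seat [([0.525, 0.2405, 0.0983], 0.58)]
3.6167 1
probe_mid [([0.5631, -0.2574, 0.0135], 0.75)]
probe_head [([0.6333, -0.28, 0.0141], 0.89)]
5.6417 0
```

View pics/w_seat.png

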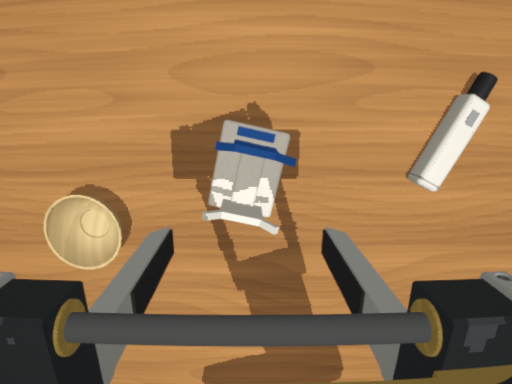

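View pics/w_probe.png

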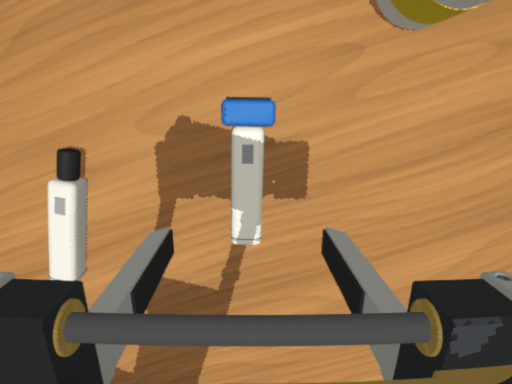

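The seat view shows the blue saddle's lip tips at about (216,147) and (296,161), and the white saddle's at (203,215) and (279,231). The probe view shows the blue head centred at (248,112) and the handle's rear at (246,243). I'll measure both and overlay the model.

```bash
cat > fit.py <<'E'
from h import *
import pickle
def blue(im):
    h=cv2.cvtColor(im,cv2.COLOR_RGB2HSV)
    m=cv2.inRange(h,(100,120,40),(130,255,255)); n,l,s,c=cv2.connectedComponentsWithStats(m)
    return n,l,s,c
def local(P,o,yaw): return np.array(o)+R.from_euler('z',yaw).apply(np.array(P))
k,im,reg=pickle.load(open("seat.pkl","rb"))
# saddle lip tips, z=.115
W=to_world([(218,147),(295,161),(204,215),(278,231)],k,.115)
print("tips",W.round(4).tolist()); b=W[:2].mean(0);w=W[2:].mean(0)
print("lengths",np.linalg.norm(W[0]-W[1]),np.linalg.norm(W[2]-W[3]),"sep",np.linalg.norm(b-w))
d=(b-w); L1=W[0]-W[1]; L2=W[2]-W[3]
print("seat",((b+w)/2).round(4),"yaws",np.arctan2(d[1],d[0]),[np.arctan2(-l[0],l[1]) for l in(L1,L2)])
seat=np.r_[((b+w)/2)[:2],.1]; sy=np.arctan2(d[1],d[0])
def draw(im,k,polys,fn,c,s=3):
    o=cv2.resize(im,None,fx=s,fy=s,interpolation=cv2.INTER_CUBIC)
    for P in polys: cv2.polylines(o,[((to_px(P,k)+.5)*s*8).astype(np.int32)],True,(255,0,0),1,cv2.LINE_AA,3)
    x0,y0,x1,y1=[s*v for v in c]; cv2.imwrite(fn,o[y0:y1,x0:x1,::-1])
sad=[local([(x,42,15),(x,22,0),(x,-22,0),(x,-42,15)]/np.array(1e3),seat,sy) for x in (-42,-34,34,42)]
foot=[local(np.array([(60,45,-100),(60,-45,-100),(-60,-45,-100),(-60,45,-100)])/1e3,seat,sy)]
draw(im,k,sad+foot,"pics/f_seat.png",(180,100,330,260),4)
k,im,_=pickle.load(open("probe.pkl","rb"))
n,l,s,c=blue(im); i=1+np.argmax(s[1:,4]); ys,xs=np.where(l==i)
h=to_world([c[i]],k,.024)[0]; rear=to_world([(246.5,240)],k,.034)[0]
d=(h-rear); yaw=np.arctan2(d[1],d[0]); print("head",h,"rear",rear,"len(.1465)",np.linalg.norm(d[:2]),"yaw",yaw)
u=np.array([np.cos(yaw),np.sin(yaw),0]); mid=np.r_[(h-.0715*u)[:2],.017]; print("mid",mid)
def box(x0,x1,y,z0,z1): return [local(np.array([(x0,y,z),(x1,y,z),(x1,-y,z),(x0,-y,z)])/1e3,mid,yaw) for z in(z0,z1)]
draw(im,k,box(-75,58,17,-17,17)+box(58,85,28,-14,14),"pics/f_probe.png",(180,80,320,260),3)
E
python3 fit.py; python3 -c "
import cv2,numpy as np
a=cv2.imread('pics/f_seat.png');b=cv2.imread('pics/f_probe.png');print(a.shape,b.shape)"
```

```text
tips [[0.5693, 0.2688, 0.115], [0.5551, 0.1913, 0.115], [0.4974, 0.2857, 0.115], [0.479, 0.2066, 0.115]]
lengths 0.07882782526211204 0.08122465511831375 sep 0.07569312315405928
seat [0.5252 0.2381 0.115 ] yaws -0.21339824696353676 [np.float64(-0.181114823450263), np.float64(-0.22884829428220424)]
head [ 0.63144869 -0.27867728  0.024     ] rear [ 0.4987396  -0.23621746  0.034     ] len(.1465) 0.13933606489459943 yaw -0.3096544943166778
mid [ 0.5633493  -0.25688911  0.017     ]
(640, 600, 3) (540, 420, 3)
```

View pics/f_seat.png

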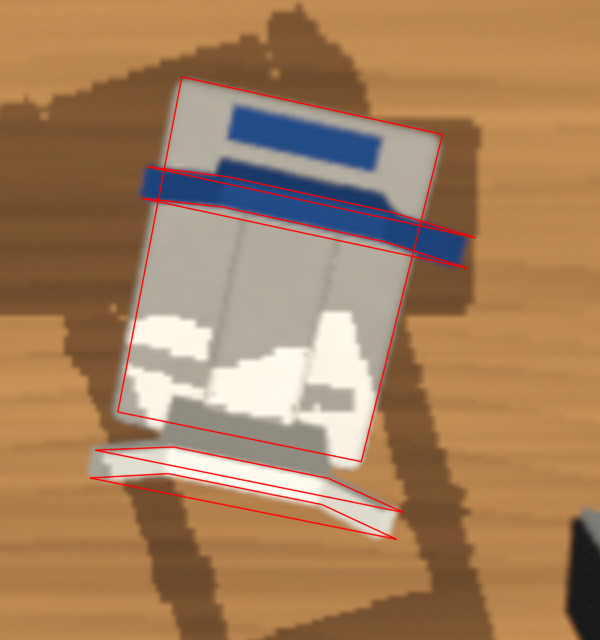

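View pics/f_probe.png

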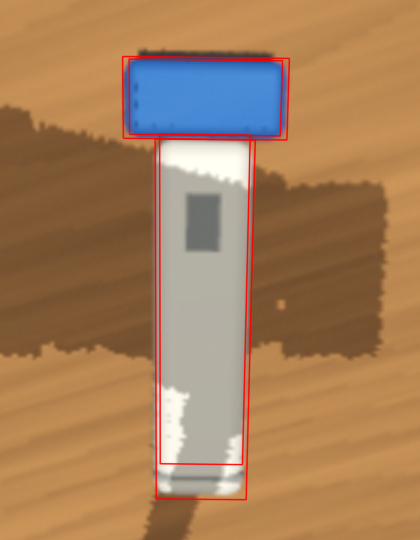

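The overlays match to within about 1 mm, apart from the seat, which needs about +0.8 mm in y. I'll grasp now.

```bash
python3 - <<'E'
from h import *
mid=np.array([.5633,-.2569]); y=-.310
r.move_to((*mid,.10),quat(y))
print(r.move_l((*mid,.029),vel=.1,guard=15))
print(telemetry.current_ee_pos())
gripper_to(.02,f_grip=30)
print("open",telemetry.current_opening(),telemetry.current_finger_force())
w0=np.array(telemetry.current_wrist_force())
r.move_l((*mid,.16),vel=.15)
r.hold(.2); print("dF",np.array(telemetry.current_wrist_force())-w0,telemetry.current_torque(),"open",telemetry.current_opening())
r.move_to((.5252,.2390,.25),quat(-.213))
im=vision.snapshot("wrist"); 
for c in ["probe_mid","probe_head"]: print(c,[(np.round(d["at"],4).tolist(),round(d["score"],2)) for d in models.mark_of(c,"wrist")][:2])
cv2.imwrite("pics/held.png",im[:,:,::-1]); print(telemetry.current_t(),telemetry.current_ee_pos())
E
```

```text
False
[ 0.56395461 -0.2572689   0.0297776 ]
open 0.033849813201690865 29.981456100940704
dF [ 0.83075558  0.13837069 -1.27184987] [ 0.0475756   0.01944097 -0.06807758] open 0.033865186765037754
probe_mid [([0.524, 0.2359, 0.2386], 0.84)]
probe_head [([0.5969, 0.2205, 0.2374], 0.57)]
11.1417 [0.52565215 0.23806479 0.2497025 ]
```

View pics/held.png

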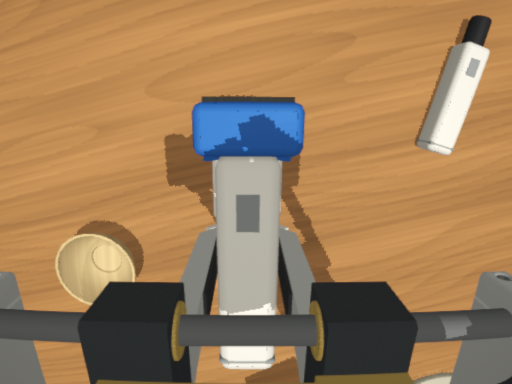

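The probe is held straight and level, with its head at (248,128) and handle centred at x≈248. I'll lower it with a guard.

```bash
python3 - <<'E'
from h import *
t=np.array([.5256,.2390])
r.move_l((*t,.150),vel=.12); p=np.array(telemetry.current_ee_pos()); print(p)
t2=t+(t-p[:2]); 
w0=np.array(telemetry.current_wrist_force())
r.move_l((*t2,.1345),vel=.04)
g=r.move_l((*t2,.1235),vel=.015,guard=3)
p=np.array(telemetry.current_ee_pos()); print("contact",g,p,np.array(telemetry.current_wrist_force())-w0,telemetry.current_t())
for c in ("top","scene"):
    im=vision.snapshot(c); cv2.imwrite(f"pics/low_{c}.png",im[:,:,::-1])
a=cv2.imread("pics/low_top.png")[150:270,70:230]; b=cv2.imread("pics/low_scene.png")[190:310,290:450]
cv2.imwrite("pics/low.png",np.hstack([cv2.resize(a,(400,300)),cv2.resize(b,(400,300))]))
E
```

```text
[0.52624892 0.23916861 0.15073181]
contact True [0.52511883 0.23887782 0.12894936] [0.7583202  0.47150679 6.73549588] 13.1417
```

View pics/low.png

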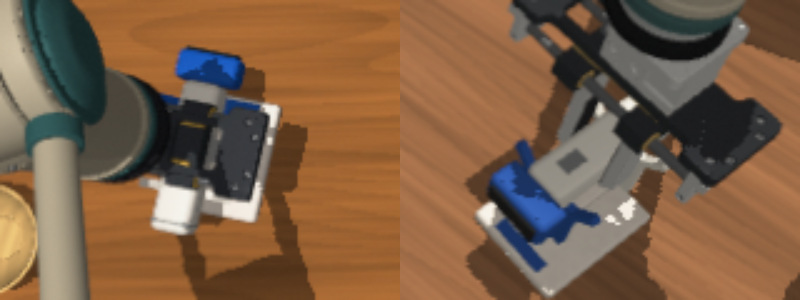

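Contact came at the expected height, and the probe sits in both saddles with its head beyond the blue one. I'll release, retreat and check.

```bash
python3 - <<'E'
from h import *
gripper_to(.07,f_grip=10)
p=np.array(telemetry.current_ee_pos())
r.move_l((p[0],p[1],.27),vel=.12); r.hold(.3)
k=vision.get_calibration("wrist"); im=vision.snapshot("wrist")
for c in ["probe_mid","probe_head"]: print(c,[(np.round(d["at"],4).tolist(),round(d["score"],2)) for d in models.mark_of(c,"wrist")][:2])
import fit
o=[.5252,.2390,.1]; y=-.213; B=lambda x0,x1,w,z:fit.local(np.array([(x0,w,z),(x1,w,z),(x1,-w,z),(x0,-w,z)])/1e3,o,y)
fit.draw(im,k,[B(-75,58,17,34),B(58,85,28,31)]+[fit.local(np.array([(x,42,15),(x,22,0),(x,-22,0),(x,-42,15)])/1e3,o,y) for x in(-34,34)],"pics/done.png",(170,90,340,290),3)
im=vision.snapshot("top"); 
for c in ["other_probe","probe_mid"]: print(c,[(np.round(d["at"],4).tolist(),round(d["score"],2)) for d in models.mark_of(c,"top")][:2])
im=vision.snapshot("scene"); print([(np.round(d["at"],4).tolist(),round(d["score"],2)) for c in("probe_mid","probe_head") for d in models.mark_of(c,"scene")])
b=cv2.resize(im[200:300,320:420,::-1],(290,290)); d=cv2.imread("pics/done.png")
d=d[:600]; b=cv2.copyMakeBorder(b,0,d.shape[0]-290,0,0,cv2.BORDER_CONSTANT); cv2.imwrite("pics/done.png",np.hstack([d,b]))
print(telemetry.current_t())
E
```

```text
probe_mid [([0.5211, 0.2382, 0.1138], 0.78)]
probe_head [([0.5982, 0.2221, 0.115], 0.59)]
tips [[0.5693, 0.2688, 0.115], [0.5551, 0.1913, 0.115], [0.4974, 0.2857, 0.115], [0.479, 0.2066, 0.115]]
lengths 0.07882782526211204 0.08122465511831375 sep 0.07569312315405928
seat [0.5252 0.2381 0.115 ] yaws -0.21339824696353676 [np.float64(-0.181114823450263), np.float64(-0.22884829428220424)]
head [ 0.63144869 -0.27867728  0.024     ] rear [ 0.4987396  -0.23621746  0.034     ] len(.1465) 0.13933606489459943 yaw -0.3096544943166778
mid [ 0.5633493  -0.25688911  0.017     ]
other_probe [([0.572, -0.0329, 0.0176], 0.88)]
probe_mid [([0.5197, 0.2378, 0.1182], 0.82)]
[([0.5229, 0.241, 0.1186], 0.76), ([0.6005, 0.2227, 0.1172], 0.88)]
16.0583
```

View pics/done.png

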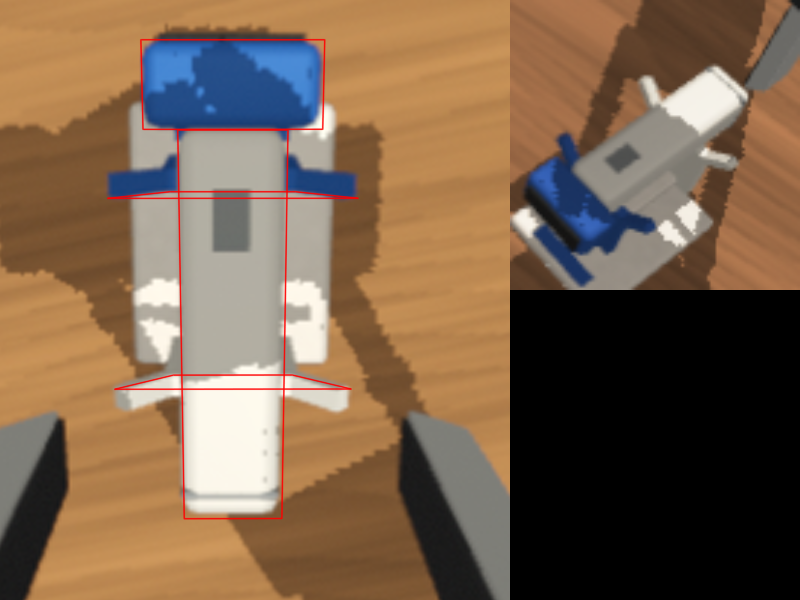

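The probe lies flat in both saddles, within about 1 mm of the target outline. Its blue head, at (232,85), is beyond the blue saddle at y≈185. The other probe hasn't moved and the gripper is clear.

```bash
python3 -c "
from plant import r
print(r.sign_off())"
```

```text
the job is handed in; nothing more can be done
None
```

The blue-headed probe lies flat and centred in the two saddles with its head beyond the blue one, it has been released, the other probe is untouched, and the job was handed in at about 16 s.

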